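Lock the tube rocker for transport

TASK

Before the cart is wheeled away, lock the tube rocker: take the headed pin out of the tube rack and stand it in the hole on top of the rocker's bearing block, where it rests on the hidden shaft. Swing the hand lever slowly away from you until the pin drops into the shaft's cross-hole and blocks the lever, lean on the blocked lever with about 9 N for half a second to prove that it holds (never over 15 N), and let it go. Then push the pin straight down until its head sits fully home on the block, and leave the rack's tubes where they are.

Things in the scene. Friction and masses are not known exactly. Their poses are not given: they have to be found in the camera images.
- pin: transit pin: plain steel shank 10 mm thick, 72 mm long, tapered tip, under a round black grip head 22 mm wide and 28 mm tall; 100 mm over all, about 90 g. It hangs upright by its head in a slot of the tube rack, the head's underside on the rack's top, 76 mm above the worktop. Origin at the tip, z along the pin to the head
- pin_head (a point): centre of the top of the pin's head
- pin_tip (a point): the pin's tip (the same point as the pin's origin)
- rocker: tube rocker, fixed: white base plate 120 x 240 x 12 mm; a bearing block 56 x 50 mm with its flat top 97 mm above the worktop; a tube cradle on the block's +y side, a hand lever on its -y side. Origin at worktop height under the middle of the block; x leads away from the robot, z up. Fully home, the pin's head rests on the block's top and its tip is 25 mm above the worktop
- bore_mouth (a point): centre of the mouth of the vertical pin hole (11.4 mm wide, 3 mm countersink) on top of the block. A pin put in stops on the shaft, head's underside about 44 mm above the block; over the cross-hole it drops 9 to 14 mm by its weight onto spring pads and then blocks the lever. From there it takes 5 to 10 N to push it home
- lever_tip (a point): the end of the hand lever: a round bar 14 mm thick that stands out 115 mm from the shaft's axis, 80 mm to the -y side of the pin hole (in the rocker's frame). Push it from the robot's side
- lever (a joint): lever angle in rad: 0 upright, negative leaning to the robot, positive leaning away (range -1.1 to 1.1). It starts leaning to the robot, needs 1 to 3 N at its end to turn and stays where it is left. Once the pin blocks it the push rises by about 0.5 to 1.5 N per mm; never push or pull it with more than 15 N
- rack: white tube rack 49 x 178 x 76 mm, fixed; origin under its middle, long side along its y. Two rows of 15 mm square slots at x = -10.5 and +10.5 mm. The pin hangs in the row at x = -10.5 mm
- tube_07: loose sample tube, 16 x 96 mm, upright in the rack, in the pin's row 64 mm from the pin; origin at its foot
- tube_03: loose sample tube, upright at the rack's -y end
- tube_10: loose sample tube, upright at the rack's -y end
- shaft_centre (a point): point on the axis of the rocker's level shaft (34 mm thick in the block, along the rocker's y), straight under the pin hole, 52 mm above the worktop; does not turn. The shaft's cross-hole is hidden in the block at an unknown angle to the lever; it comes upright at some unknown lever angle past -0.15 rad, and the pin drops in up to 0.2 rad before that

How it is judged:
By the outcome, as a careful person would: the job done as asked, in the order asked, and still so for the second after the job is handed in, with the robot touching nothing.
It also fails if it takes over 72 s, if anything falls off the work surface, if the arm or the gripper's body presses on something with over 40 N, if the wrist force passes 120 N, or if a joint passes its speed limit or range.

ROBOT

A 6-joint arm with a two-finger parallel gripper is mounted at the origin on a cart in front of the work surface, level with it; the furniture and walls round the work are solid. World frame = base frame: x ahead of the robot, y to its left, z up, the work surface at z = 0. Lengths are in mm, angles in rad, forces in N, time in s.
With the tool pointing down it reaches from about 275 to 825 mm from the base axis. Payload 4.9 kg.
Tool frame: the origin (TCP) lies at the very end of the fingers, on their centre line; the grasp point (between the pads) lies 19 mm behind it; z points along the fingers, y is the line along which they close (so a half turn about z gives the same grasp; the last joint's range is limited). The gripper opens to 85 mm and grips with 20 to 120 N. Pads are 22 mm wide; open, the fingers measure 114 mm over their backs; the gripper's body (76 mm by 85 mm) begins 54 mm behind the grasp point. The pads swing forward as they close: fully open they stand 13 mm farther back than shut.
Start: joints at [-1.27, 0.326, -0.193, 1.052, 0, 1.437], TCP at [231.69, -498.837, 231.281] pointing down, gripper open.
Joint ranges: [-2.65, 2.65], [-0.97, 1.79], [-1.3, 1.35], [-1.93, 2.1], [-1.47, 1.37], [-3.14, 3.14]. Speed limits (rad/s): [2.57, 2.57, 3.14, 3.14, 3.14, 3.14].

INTERFACE

Orientations are given as [roll, pitch, yaw] about the fixed x, y, z axes, in that order (R = Rz(yaw) Ry(pitch) Rx(roll)).
In Python, from bench import bot, solve_ik, imaging gives the robot as it stands. Calls block until the motion is done:
- bot.move_ptp(position, orientation): joint-space move of the TCP to a pose.
- bot.movel(position, rot=None, max_speed=150, threshold=None): straight line of the TCP; rot=None keeps the orientation; max_speed is the mean speed in mm/s. With threshold (N) it stops when the force on the tool has changed by that much, and returns True; else False.
- bot.move_j(angles): joint-space move.
- bot.grip(opening, effort=None): opening from 0.0 (shut) to 1.0 (fully open); effort is the grip in N (None keeps the last); returns when the fingers have stopped.
- bot.dwell(seconds).
- solve_ik(position, orientation): joint angles nearest the present ones, or None.
- bot.get_state(): the state.
- imaging.capture(name): name is "scene" or "side" or "wrist"; returns the picture (400x640x3 uint8, blue, green, red); there is no depth.
- imaging.camera_model(name): a dict with "K" (3x3 intrinsics, pixels), "k1" (the pictures are not rectified: a ray, as slopes to the right and down, at radius r is drawn at 1 + k1 r^2 times it, then the intrinsics apply), "position" and "rotation" of the camera in the world. Camera axes: x right, y up, looking along -z (the intrinsics and any distortion apply to the point x, -y, -z); pixel columns grow to the right and rows downward; lengths in mm; the calibration is good to about 2 mm. A picture is of the moment at which its call begins: read the wrist's pose just before it. camera_model takes no time and is no camera call; for the wrist camera it gives the pose at the moment of the call.
A pose or a line that the arm cannot do raises bot.IKError and nothing moves.
- bot.sign_off(): hands the job in; it is judged then, once.
The state is a dict: "t": time; "qpos": joint angles; "joint_velocities": joint speeds; "effort": joint torques, N m; "tcp_pos": TCP position; "orientation": TCP orientation; "contact_force": force on the tool from outside, world axes, zero at the start; "wrist_torque": the same for the moment, N m; "opening": opening from 0.0 (shut) to 1.0 (fully open); "gripper_force": force on a finger pad.
Only numpy, scipy, OpenCV 4.12 (cv2) and the standard library are available. Lean on these libraries where they do the work, as an engineer would, in place of code of your own. Each camera call takes 0.05 s, during which the arm holds its last target. There are 200 camera calls.

## Working session

There is one attempt and no reset: what is moved stays moved. The work goes in short steps, each a Python script; the robot and the scene stay as the last script left them, time stands still between calls to the robot, and variables do not carry over. Pictures are saved under pics/ and viewed, at most 10 in all, crops included, and the job is handed in when it is done.

```bash
ls; mkdir -p pics; python3 - <<'E'
from bench import bot, imaging
import cv2
for n in ("scene","side"):
    cv2.imwrite(f"pics/{n}0.png",imaging.capture(n)); m=imaging.camera_model(n); print(n,m)
print(bot.get_state())
E
```

```text
pics
scene {'K': array([[453.51701564,   0.        , 312.61414392],
       [  0.        , 453.51701564, 200.06721265],
       [  0.        ,   0.        ,   1.        ]]), 'k1': -0.08755993027738672, 'position': array([179.9965482 , 278.79695229, 783.99673196]), 'rotation': array([ 0.71050634,  0.00976918, -2.4513928 ])}
side {'K': array([[468.0304473 ,   0.        , 312.87296142],
       [  0.        , 468.0304473 , 202.22531631],
       [  0.        ,   0.        ,   1.        ]]), 'k1': 0.0419747427698208, 'position': array([  23.89175304, -861.81413017,  463.99997793]), 'rotation': array([ 1.20727633, -0.00460785, -0.63591387])}
{'t': 0.1, 'qpos': array([-1.27019200e+00,  3.26860978e-01, -1.93450175e-01,  1.05201479e+00,
       -8.79605537e-06,  1.43661599e+00]), 'joint_velocities': array([ 1.02355457e-03,  6.77538438e-05,  5.84966427e-04, -1.16455944e-03,
        1.63665583e-03,  5.75950030e-04]), 'effort': array([ 1.58726583e-03, -4.44238722e+01,  2.63038856e+01,  7.86749617e-03,
        1.00707248e-05,  3.46590809e-06]), 'tcp_pos': array([ 231.53426112, -498.3304948 ,  230.59772429]), 'orientation': array([-3.14007561e+00, -1.95912507e-04,  4.34784524e-01]), 'contact_force': array([ 0.36329477,  0.49676365, -0.18845603]), 'wrist_torque': array([ 0.05714699,  0.03191342, -0.04809858]), 'gripper_force': 0.0, 'opening': 1.0015597037361417}
```

View pics/scene0.png

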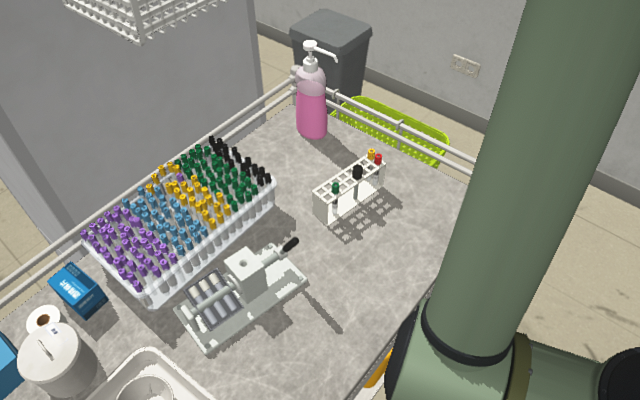

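View pics/side0.png

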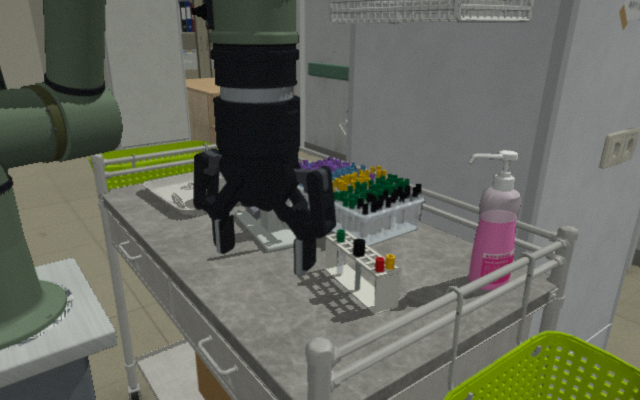

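The scene shows the pin's black head at about (357,172), the green tube_07 at (335,188), and the block with the bore near (243,262). The lever's end is near (290,244). The side view shows the pin head at (358,247). I'll crop the scene picture for finer pixels.

```bash
cat > h.py <<'E'
import numpy as np, cv2
from scipy.spatial.transform import Rotation as R
from bench import bot, imaging, solve_ik
def ray(m,uv):
    p=cv2.undistortPoints(np.array([[uv]],float),m["K"],np.array([m["k1"],0,0,0,0]))[0,0]
    return R.from_euler("xyz",m["rotation"]).apply([p[0],-p[1],-1])
def onz(m,uv,z):
    d=ray(m,uv); c=np.array(m["position"]); return c+d*(z-c[2])/d[2]
def proj(m,P):
    q=R.from_euler("xyz",m["rotation"]).inv().apply(np.array(P,float)-m["position"])
    q=q*[1,-1,-1]
    return cv2.projectPoints(q.reshape(1,1,3),np.zeros(3),np.zeros(3),m["K"],np.array([m["k1"],0,0,0,0]))[0].ravel()
def crop(img,x0,y0,x1,y1,s,name):
    cv2.imwrite(name,cv2.resize(img[y0:y1,x0:x1],None,fx=s,fy=s,interpolation=cv2.INTER_CUBIC))
E
python3 - <<'E'
from h import *
im=cv2.imread("pics/scene0.png"); crop(im,170,140,400,360,2.7,"pics/sc_crop.png")
m=imaging.camera_model("scene")
for n,uv,z in [("head",(357,169),104),("bore",(243,262),97),("tube7",(335,184),96),("red",(378,155),96)]: print(n,onz(m,uv,z))
E
```

```text
head [ 540.0524591  -293.38713343  104.        ]
bore [565.19852632  19.35031461  97.        ]
tube7 [ 554.07026805 -236.25967908   96.        ]
red [ 533.79261531 -364.10764058   96.        ]
```

View pics/sc_crop.png

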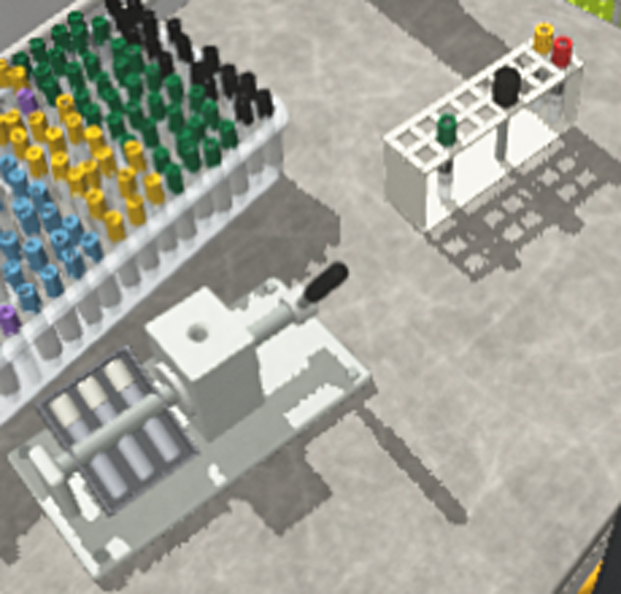

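The crop shows the bore at (243.3,263.3), the block's top corners, and the lever's black end at about (297.5,239.5), leaning toward the robot. The pin head's top is at about (357.5,167), in the rack row nearer the robot.

```bash
python3 - <<'E'
from h import *
m=imaging.camera_model("scene"); s=imaging.camera_model("side")
c=lambda u,v:(170+(u+.5)/2.7-.5,140+(v+.5)/2.7-.5)
B=onz(m,c(198,334),97)
L=onz(m,c(146,328),97);T=onz(m,c(207,287),97);Rr=onz(m,c(258,342),97)
print("bore",B,"edges",T-L,Rr-T,np.hypot(*(T-L)[:2]),np.hypot(*(Rr-T)[:2]))
e=(T-L)[:2]; f=(Rr-T)[:2]; print("ang T-L",np.arctan2(e[1],e[0]),"R-T",np.arctan2(f[1],f[0]))
ra=[onz(m,c(*p),76) for p in [(386,137),(425,165),(583,65),(545,37)]]
print("rack",[np.round(a) for a in ra])
psi=np.arctan2(e[1],e[0])
for t in ("rack",): 
    d=(ra[0]-ra[3])[:2]; print("rack yaw",np.arctan2(-d[0],d[1]),np.hypot(*d))
# head by stereo
a=c(506,74); d1=ray(m,a); d2=ray(s,(358.5,240))
A=np.c_[d1,-d2]; k=np.linalg.lstsq(A,s["position"]-m["position"],rcond=None)[0]
print("head",onz(m,a,104),m["position"]+k[0]*d1,s["position"]+k[1]*d2)
w=imaging.camera_model("wrist"); st=bot.get_state()
Rt=R.from_euler("xyz",st["orientation"])
print(w["K"],w["k1"],Rt.inv().apply(w["position"]-st["tcp_pos"]),(Rt.inv()*R.from_euler("xyz",w["rotation"])).as_matrix().round(3))
E
```

```text
bore [563.07224015  21.42159825  97.        ] edges [-8.07735231e+00 -4.97008080e+01  1.13686838e-13] [-5.74516449e+01  1.00138960e+01 -1.13686838e-13] 50.35289402155115 58.31783275352548
ang T-L -1.7319072657371382 R-T 2.969025012754862
rack [array([ 590., -207.,   76.]), array([ 549., -204.,   76.]), array([ 515., -370.,   76.]), array([ 558., -378.,   76.])]
rack yaw -0.18380237600065696 173.67105332455216
head [ 543.21252192 -298.0953109   104.        ] [ 543.87541719 -299.14818076  102.75895707] [ 543.26023549 -298.91751921  102.23467414]
[[322.80151988   0.         317.79169824]
 [  0.         322.80151988 200.40687417]
 [  0.           0.           1.        ]] -0.004232044851655216 [  76.52671495    0.83946074 -141.43771881] [[-0.     0.954  0.299]
 [ 1.     0.     0.001]
 [ 0.001  0.299 -0.954]]
```

```bash
python3 - <<'E'
from h import *
bot.move_ptp([543.3,-298.3,185],[np.pi,0,np.pi-0.17]); bot.grip(0.55,60)
m=imaging.camera_model("wrist"); im=imaging.capture("wrist"); cv2.imwrite("pics/w1.png",im)
np.save("w1.npy",m,allow_pickle=True)
st=bot.get_state();print(st["t"],st["tcp_pos"],st["orientation"],st["opening"],proj(m,[543.3,-298.3,104]))
E
```

```text
2.2667 [ 543.2193564  -298.41780166  185.00240493] [ 3.14159009e+00 -5.54787887e-07  2.97133098e+00] 0.5562799249202273 [318.81807865 208.82446003]
```

View pics/w1.png

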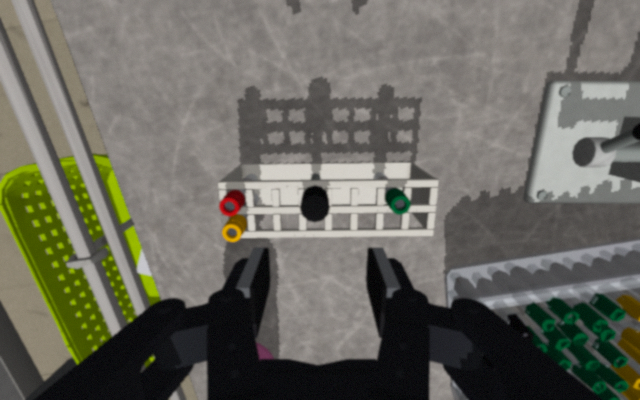

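The wrist view shows the pin head as a black blob around (315,204), within about 4 px of the prediction (318.8,208.8). Next I'll fit the blob against a head model.

```bash
python3 - <<'E'
from h import *
from scipy.optimize import least_squares
m=np.load("w1.npy",allow_pickle=True).item()
im=cv2.imread("pics/w1.png",0)
roi=im[175:235,290:345]; mask=(roi<70).astype(np.uint8)
n,l,st,ce=cv2.connectedComponentsWithStats(mask); print(st,ce)
k=1+np.argmax(st[1:,4]); b=st[k]; obs=np.array([b[0]+290,b[0]+b[2]-1+290,b[1]+175,b[1]+b[3]-1+175],float)
a=np.linspace(0,2*np.pi,60)
def box(x,y):
    P=np.array([proj(m,[x+11*np.cos(t),y+11*np.sin(t),z]) for z in (76,104) for t in a])
    return np.array([P[:,0].min(),P[:,0].max(),P[:,1].min(),P[:,1].max()])
r=least_squares(lambda p:box(*p)-obs,[543,-298]); print(obs,box(*r.x),r.x)
c=cv2.resize(im[160:250,210:450],None,fx=3,fy=3)
E
```

```text
[[   0    0   55   60 2495]
 [  23    0    6    5   24]
 [  11   11   28   36  781]] [[27.79198397 30.11382766]
 [25.375       1.83333333]
 [24.51984635 28.38924456]]
[301. 328. 186. 221.] [299.40087743 329.60123578 184.29172306 222.68345357] [ 542.58270697 -301.37017377]
```

```bash
python3 - <<'E'
from h import *
o=[np.pi,0,np.pi-0.17]
print(bot.movel([542.8,-301,110],max_speed=120))
print(bot.movel([542.8,-301,79],max_speed=60,threshold=6))
s=bot.get_state(); print(s["tcp_pos"],s["contact_force"])
bot.grip(0.1,60); s=bot.get_state(); print(s["opening"],s["gripper_force"],s["contact_force"],s["tcp_pos"])
bot.movel([542.8,-301,120],max_speed=80)
bot.movel([542.8,-301,200],max_speed=150)
s=bot.get_state(); print(s["opening"],s["gripper_force"],s["contact_force"],s["tcp_pos"],s["t"])
# go back toward the rocker, look down at it from the robot side
bot.move_ptp([510,21,290],o)
m=imaging.camera_model("wrist"); im=imaging.capture("wrist"); cv2.imwrite("pics/w2.png",im); np.save("w2.npy",m,allow_pickle=True)
cv2.imwrite("pics/side2.png",imaging.capture("side"))
s=bot.get_state(); print(s["t"],s["tcp_pos"],proj(m,[563,21.4,97]))
E
```

```text
False
False
[ 542.74905708 -300.97514366   78.80208088] [-0.01845494 -0.19002061  0.41131009]
0.2331208068085227 58.55866704136133 [-0.85667505  0.36786637  3.01256773] [ 543.15906531 -301.25441283   79.68755516]
0.23489603281435834 58.66051733493805 [-0.02453311  0.14347558 -2.05292858] [ 542.30076084 -300.65544055  199.00392078] 5.4167
6.7833 [510.21718942  19.87804757 289.34071129] [327.55386426 220.62364625]
```

View pics/w2.png

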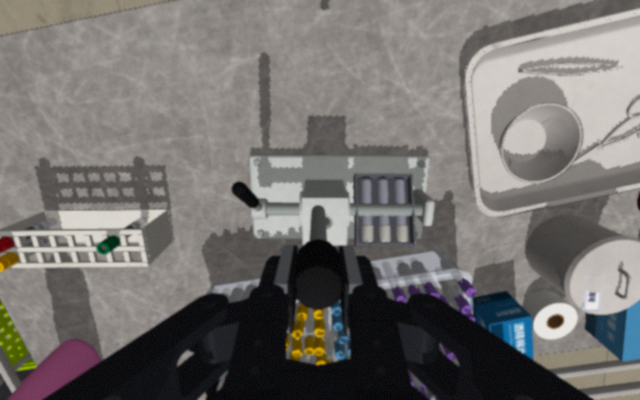

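The pin is in hand with its tip near (320,208), and it hides the bore. The lever's end is at about (238,187), leaning to the robot. I'll sidestep to see the bore next to the tip.

```bash
python3 - <<'E'
from h import *
o=[np.pi,0,np.pi-0.17]
bot.move_ptp([545,70,220],o); bot.dwell(0.3)
m=imaging.camera_model("wrist"); im=imaging.capture("wrist"); cv2.imwrite("pics/w3.png",im); np.save("w3.npy",m,allow_pickle=True)
s=bot.get_state(); print(s["t"],s["tcp_pos"],s["orientation"],s["contact_force"],proj(m,[563,21.4,97]),proj(m,s["tcp_pos"]+[0,0,-75.7]))
crop(im,190,120,390,270,4,"pics/w3c.png")
E
```

```text
7.5917 [545.41158591  69.43359314 221.06617991] [3.14136353e+00 1.84109526e-03 2.97063165e+00] [-0.0433994  -1.24678825 -1.18099347] [268.03377563 219.92407477] [318.6685074 210.6919803]
```

View pics/w3c.png

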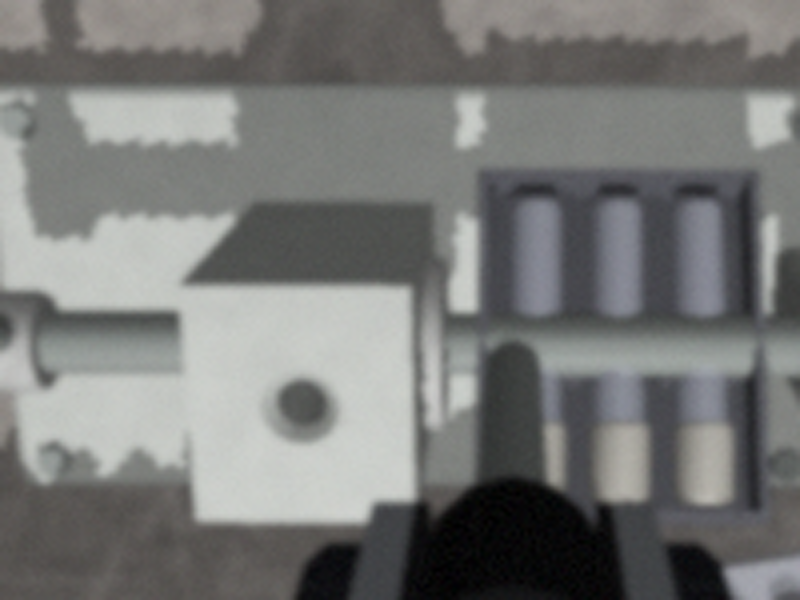

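The bore is at (265.1,220.9) and the pin's tip at about (318.1,208.6), both within 3 px of prediction. The block's edges line up with the tool's yaw, so the rocker's yaw is about -0.171.

```bash
python3 - <<'E'
from h import *
m=np.load("w3.npy",allow_pickle=True).item(); tcp=np.array([545.41,69.43,221.07])
c=lambda u,v:(190+(u+.5)/4-.5,120+(v+.5)/4-.5)
B=onz(m,c(301,404),97); T=onz(m,c(513,354),tcp[2]-75.7); print("bore",B,"tip-tcp",T-tcp)
Z=R.from_euler("z",-0.171)
def lev(m,uv):
    d=Z.inv().apply(ray(m,uv)); p=Z.inv().apply(m["position"]-[B[0],B[1],0])
    k=(-80-p[1])/d[1]; q=p+k*d; return q.round(1),np.hypot(q[0],q[2]-52).round(1),np.arctan2(q[0],q[2]-52)
print(lev(np.load("w2.npy",allow_pickle=True).item(),(237,187)))
print(lev(imaging.camera_model("scene"),(296,240.5)))
E
```

```text
bore [563.16928598  18.5191733   97.        ] tip-tcp [ -2.00003052  -0.22367362 -75.7       ]
(array([-54. , -80. , 152.7]), np.float64(114.3), np.float64(-0.4923176237300654))
(array([-52.4, -80. , 146.2]), np.float64(107.8), np.float64(-0.5079597065895318))
```

```bash
python3 - <<'E'
from h import *
P=lambda z:[564.5,18.7,z]
bot.movel(P(200),[np.pi,0,np.pi-0.171],max_speed=120); bot.movel(P(178),max_speed=80); bot.dwell(.2)
def show(tag,r):
    s=bot.get_state(); print(tag,r,s["tcp_pos"].round(1),s["contact_force"].round(1),s["wrist_torque"].round(2),s["t"])
show("pre",0)
r=bot.movel(P(160),max_speed=25,threshold=5); show("mouth",r)
if not r:
    r=bot.movel(P(140),max_speed=25,threshold=5); show("shaft",r)
cv2.imwrite("pics/side4.png",imaging.capture("side"))
E
```

```text
pre 0 [564.9  18.8 178.6] [ 0.5 -1.  -2.1] [ 0.03 -0.03  0.02] 8.85
mouth False [564.6  18.7 160.1] [-0.  -0.1 -1.4] [-0.    0.08 -0.04] 9.7167
shaft True [564.7  18.7 144.9] [-1.2  0.1  5.2] [0.   0.19 0.03] 10.325
```

The pin went in and stopped on the shaft at TCP z = 144.9, where I expected 144.7. Now I'll release it and start the lever.

```bash
cat >> h.py <<'E'
B=np.array([563.2,18.5,0]); PSI=-0.171; Z=R.from_euler("z",PSI); O=[np.pi,0,np.pi+PSI]
W=lambda p:B+Z.apply(p)
def push_pt(th):
    zt=min(132,52+115*np.cos(th)-20)
    xa=115*np.sin(th)-7*np.cos(th)
    r=(zt-52-7*np.sin(th))/np.cos(th)
    x=xa if th<=0 else r*np.sin(th)-7*np.cos(th)
    return np.array([x-11,-80,zt])
def force(n=5):
    f=[]
    for _ in range(n): bot.dwell(0.01); f.append(bot.get_state()["contact_force"])
    return Z.inv().apply(np.mean(f,0))
E
python3 - <<'E'
from h import *
bot.grip(0.5,60); p=bot.get_state()["tcp_pos"]
bot.movel([p[0],p[1],225],max_speed=150)
bot.grip(0.0,60)
bot.move_ptp(W([-115,-80,200]),O)
bot.movel(W(push_pt(-.5)-[25,0,0]),max_speed=120); bot.dwell(.3)
f0=force(10); np.save("f0.npy",f0); print("f0",f0)
cv2.imwrite("pics/w5.png",imaging.capture("wrist")); np.save("w5.npy",imaging.camera_model("wrist"),allow_pickle=True)
cv2.imwrite("pics/scene5.png",imaging.capture("scene"))
s=bot.get_state(); print(s["t"],s["tcp_pos"],Z.inv().apply(s["tcp_pos"]-B))
crop(cv2.imread("pics/scene5.png"),200,190,360,310,4.5,"pics/sc5c.png")
E
```

```text
f0 [ 0.17478933  0.05393567 -0.01313684]
13.7417 [453.8030979  -43.82537855 132.23069622] [-97.19558272 -80.03220416 132.23069622]
```

View pics/sc5c.png

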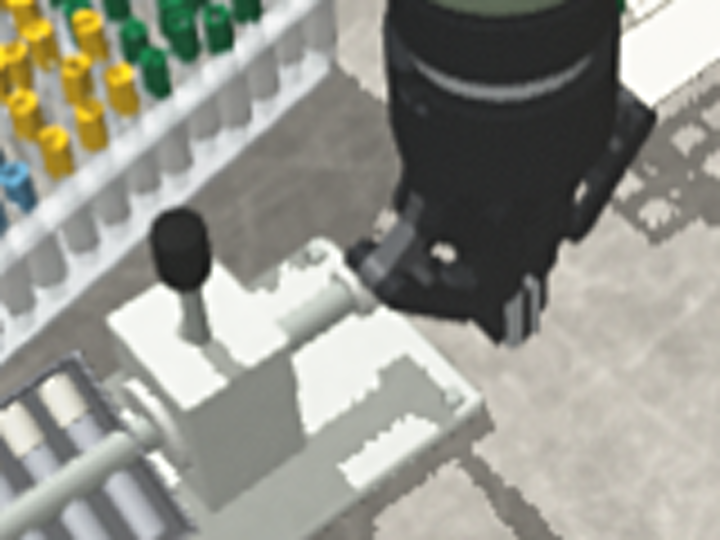

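The pin stands upright in the hole with its head at crop (180,250). The shut fingers are just on the robot's side of the lever. Now the slow swing with a force watch.

```bash
python3 - <<'E'
from h import *
f0=np.load("f0.npy"); log=[]; th=-0.62
while th<1.05:
    hit=bot.movel(W(push_pt(th)),max_speed=22,threshold=5)
    f=f0-force(4); F=np.hypot(f[0],f[2]); log.append((round(th,2),f[0].round(1),f[2].round(1)))
    if F>5 : 
        f=f0-force(8)
        if np.hypot(f[0],f[2])>4.5: break
    th+=0.03
print(log[::3],log[-4:],f)
s=bot.get_state(); print(s["t"],Z.inv().apply(s["tcp_pos"]-B),th)
cv2.imwrite("pics/scene6.png",imaging.capture("scene"))
a=cv2.imread("pics/scene5.png");b=cv2.imread("pics/scene6.png")
cv2.imwrite("pics/cmp6.png",np.hstack([cv2.resize(i[190:310,200:300],None,fx=4,fy=4,interpolation=2) for i in (a,b)]))
E
```

```text
[(-0.62, np.float64(0.1), np.float64(0.6)), (-0.53, np.float64(-0.0), np.float64(-0.2)), (-0.44, np.float64(1.0), np.float64(-0.4)), (-0.35, np.float64(0.4), np.float64(-0.4)), (-0.26, np.float64(0.1), np.float64(0.3)), (-0.17, np.float64(0.1), np.float64(-0.1)), (-0.08, np.float64(0.1), np.float64(-0.8)), (0.01, np.float64(0.1), np.float64(-0.2)), (0.1, np.float64(1.0), np.float64(-0.6)), (0.19, np.float64(1.5), np.float64(0.7)), (0.28, np.float64(5.5), np.float64(2.4))] [(0.19, np.float64(1.5), np.float64(0.7)), (0.22, np.float64(2.8), np.float64(0.4)), (0.25, np.float64(4.3), np.float64(1.8)), (0.28, np.float64(5.5), np.float64(2.4))] [5.45649165 0.5353178  1.96086241]
24.2667 [  3.82429202 -79.94989051 131.56962202] 0.28000000000000036
```

View pics/cmp6.png

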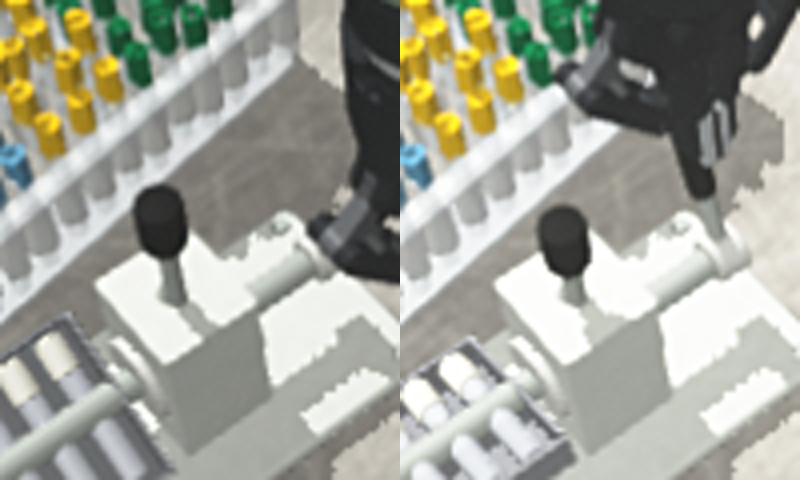

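The pin has dropped about 10 mm: its head is nearer the block and the lever force is rising. I'll shift the contact nearer the lever's end, then lean with about 9.4 N.

```bash
python3 - <<'E'
from h import *
x=3.8; bot.movel(W([x-10,-80,131.6]),max_speed=40); bot.movel(W([x-10,-80,148]),max_speed=60); bot.dwell(.2)
f0=force(8); F=0; x=x-10; log=[]
bot.movel(W([2,-80,148]),max_speed=25,threshold=5); x=2
while F<9.1 and x<35:
    x+=min(1,max(.3,(9.4-F)/2)); bot.movel(W([x,-80,148]),max_speed=15)
    f=f0-force(4); F=np.hypot(f[0],f[2]); log.append((round(x,1),F.round(1)))
    if F>11: break
g=[]
for _ in range(8): bot.dwell(.08); d=f0-bot.get_state()["contact_force"]@Z.as_matrix(); g.append(np.linalg.norm(d).round(1))
s=bot.get_state(); q=Z.inv().apply(s["tcp_pos"]-B)
print(log,g,d,q,s["t"])
bot.movel(W([x-30,-80,148]),max_speed=60)
bot.movel(W([-60,-80,235]),max_speed=150)
print(bot.get_state()["t"])
E
```

```text
[(3, np.float64(1.2)), (4, np.float64(2.0)), (5, np.float64(2.5)), (6, np.float64(3.8)), (7, np.float64(4.1)), (8, np.float64(4.9)), (9, np.float64(5.5)), (10, np.float64(5.9)), (11, np.float64(6.7)), (12, np.float64(6.8)), (13, np.float64(7.6)), (np.float64(13.9), np.float64(7.8)), (np.float64(14.7), np.float64(8.4)), (np.float64(15.2), np.float64(8.2)), (np.float64(15.8), np.float64(8.4)), (np.float64(16.3), np.float64(8.4)), (np.float64(16.8), np.float64(8.8)), (np.float64(17.1), np.float64(9.5))] [np.float64(9.6), np.float64(9.8), np.float64(9.2), np.float64(9.7), np.float64(8.9), np.float64(9.3), np.float64(9.6), np.float64(9.0)] [8.36913287 0.44861432 3.26182683] [ 14.54109726 -79.98746385 146.84989242] 31.675
33.1333
```

```bash
python3 - <<'E'
from h import *
bot.movel(W([0,0,235]),max_speed=150); bot.movel(W([0,0,172]),max_speed=120)
cv2.imwrite("pics/scene7a.png",imaging.capture("scene"))
def show(t,r):
    s=bot.get_state(); print(t,r,s["tcp_pos"].round(1),s["contact_force"].round(1),round(s["t"],1))
show("pre",0)
r=bot.movel(W([0,0,150]),max_speed=25,threshold=2.5); show("touch",r)
r=bot.movel(W([0,0,121.5]),max_speed=20,threshold=19); show("home",r)
bot.dwell(.3); show("hold",0)
bot.movel(W([0,0,190]),max_speed=80); bot.movel(W([-120,0,260]),max_speed=150); bot.dwell(.3)
b=imaging.capture("scene"); cv2.imwrite("pics/scene8.png",b); c=imaging.capture("side"); 
cv2.imwrite("pics/cmp8.png",np.hstack([cv2.resize(i,(400,480),interpolation=2) for i in (b[190:310,200:300],c[170:310,240:400])]))
show("end",0)
E
```

```text
pre 0 [563.8  18.2 173. ] [ 0.2  0.3 -0.9] 34.7
touch True [562.8  18.5 152.3] [0.3 0.4 2.4] 35.4
home True [565.4  18.2 125.3] [ 0.1 -0.5  6.3] 36.8
hold 0 [565.4  18.3 125.3] [-1.2 -0.1  5.6] 37.1
end 0 [445.   38.9 259.8] [-0.1  0.5  1.1] 39.5
```

View pics/cmp8.png

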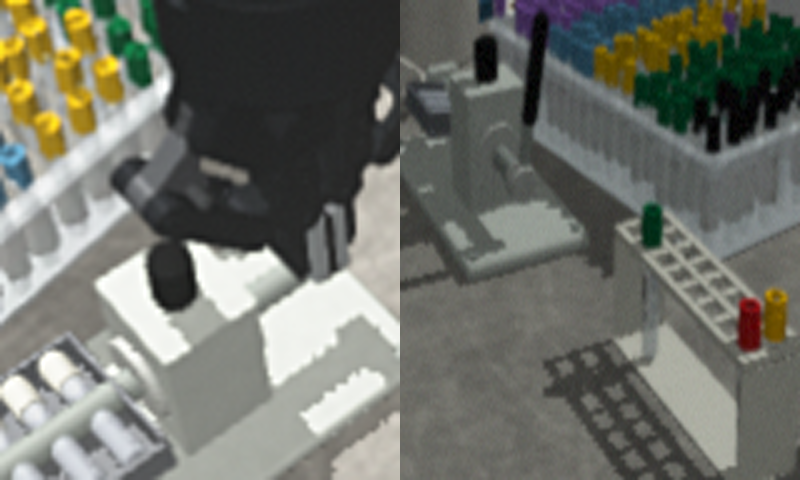

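The head now sits on the block with no shank showing, and the tubes are in place in the rack. I'll press once more to confirm it's fully home.

```bash
python3 - <<'E'
from h import *
def show(t,r):
    s=bot.get_state(); print(t,r,s["tcp_pos"].round(2),s["contact_force"].round(1),round(s["t"],1))
bot.movel(W([0,0,190]),max_speed=150); bot.movel(W([0,0,130]),max_speed=60); bot.dwell(.2); show("pre",0)
r=bot.movel(W([0,0,128]),max_speed=10,threshold=3); show("a",r)
z=128
while z>119:
    z-=.5; bot.movel(W([0,0,z]),max_speed=15); bot.dwell(.05)
    s=bot.get_state(); F=s["contact_force"][2]; print(z,s["tcp_pos"][2].round(2),F.round(1))
    if F>20: break
bot.movel(W([0,0,190]),max_speed=80); bot.movel(W([-120,0,260]),max_speed=150); bot.dwell(.3); show("end",0)
E
```

```text
pre 0 [563.46  18.49 130.39] [ 1.3 -0.9  0.4] 42.0
a False [563.12  18.52 127.91] [ 0.3 -0.7  0.4] 42.3
127.5 127.51 0.4
127.0 126.97 0.5
126.5 126.47 -0.5
126.0 125.99 -0.3
125.5 125.47 -0.2
125.0 125.31 4.0
124.5 125.21 6.2
124.0 125.12 9.1
123.5 125.0 11.2
123.0 124.97 15.1
122.5 124.93 17.9
122.0 124.92 20.6
end 0 [445.08  38.83 259.58] [ 0.  -0.  -0.1] 48.3
```

The stop is hard at 125 mm, which is exactly the head-home height (97 + 28).

```bash
python3 -c "
from bench import bot
print(bot.sign_off())"
```

```text
the job is handed in; nothing more can be done
None
```

The rocker is locked and the job is handed in at about 48 s of the 72 s limit: the pin dropped and blocked the lever, the lever held about 9.4 N for 0.6 s and was let go, the pin's head is fully home on the block, and the tubes were not touched.

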